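# Clamp a chromatography column upright in the bench vise

### The job

Take the orange-capped column out of the rack, stand it upright on the vise bed between the jaws, in front of the V-groove, and let go of it. Then crank the vise handle clockwise (seen from the handle's end) until the jaw has pushed the column home into the V-groove and holds it firmly: feel for the resistance, tighten it properly, but do not force it. Leave the blue-capped column and the other things on the bench where they are.

Things in the scene. Friction and masses are not known exactly. Their poses are not given: they have to be found in the camera images.
- vise: Blue machine vise on a raised plate, fixed. Origin: on the bench under its middle; x along the screw from the crank (-x) to the fixed jaw (+x), z up. Bed at z = 115 mm; jaws 94 mm wide, tops at z = 160. The white fixed jaw has a vertical 120 degree V-groove at y = 0, 28 mm wide, 8 deep; it is bolted to the bed with its flat face at about x = 50 mm. Crank axis along x, y = 0, z = 92 mm.
- vise_seat (a point): Point on the vise bed (x = 37.3, y = 0, z = 115 mm of the vise) where a column's foot is centred when clamped, for the middle setting of the fixed jaw. That jaw is bolted anywhere from 5 mm nearer the moving jaw to 3 mm farther, so the true seat is unknown by as much: feel for it. Stand the column 5 mm or more nearer the moving jaw than this point; the V centres it if up to 12 mm aside.
- jaw: Moving jaw, white flat face 94 mm wide, 43 mm high. Origin: on the bed at the middle of its face; same axes as the vise. It slides to the vise's +x, towards the fixed jaw, as the crank turns. At the start its face is 32 to 43 mm from vise_seat (a standing column touches it 18 mm from the column's axis). The soft jaws give about 1 mm per 200 N.
- crank (a joint): Crank angle (rad, many turns) about the vise's +x: 0 and each full turn = arm up, pi/2 = arm to the vise's -y. Grows as the vise closes, 16 mm of jaw travel per turn; the jaw meets a column in the V between 9.8 and 13 rad, as the fixed jaw is set. Turning it freely takes about 5 N at the handle; each 100 N of clamping adds 4.6 N. Self-locking: it stays where it is left (up to about 80 N).
- crank_grip (a point): Middle of the crank's red handle, at x = -176 mm of the vise, 55 mm from the crank axis. A freely spinning sleeve, 22 mm in diameter, 80 mm long, parallel to the vise's x. It can be pinched from above at any angle and carried round its vertical circle with the hand always pointing down; the bench below is free. The crank arm is 45 mm away, on the vise's side. It does not shift along x.
- column_center (a point): Centre, half-way up (z along its length, up), of the orange-capped steel column: 150 mm high, nuts of 36 mm diameter from 30 to 75 mm above and below this point, a 28 mm tube with orange band between, an orange cap 22 mm wide and 8 mm high on top. About 0.45 kg. It stands in a 43 mm round pocket, 35 mm deep, of a white rack 45 mm high.
- column: The same orange-capped column; origin at the centre of its foot.
- blue_column_center (a point): The same point of an identical column with blue cap and band, in the rack's other pocket, 84 mm away. Leave it alone.
- rack: White rack, 180 x 90 x 45 mm, fixed, two pockets 84 mm apart along its x. Origin on the bench under its middle.
- amber_bottle: Amber glass bottle, orange cap, 72 mm wide, 170 mm high. Origin under its centre. Leave it alone.
- clear_bottle: Clear bottle, blue cap, 68 mm wide, 150 mm high. Origin under its centre. Leave it alone.
- beaker: Glass beaker, 76 mm wide, 100 mm high. Origin under its centre. Leave it alone.
- wrench: Steel wrench, 190 mm long, lying on the bench for the next job. Leave it alone.
Mind the look-alikes: they are no part of the job. What is shaped like the column but purple or yellow is not meant.

How it is judged (in metres and radians):
On the way, in this order (a step that is already met when the one before it is completed fails the run):
1. the orange-capped column stands upright on the vise bed between the open jaws, let go and not yet clamped (x of column_center in the frame of vise between 0.005 and 0.045 m and y of column_center in the frame of vise between -0.014 and 0.014 m and z of column_center in the frame of vise between 0.186 and 0.195 m and angle between column_center's own z axis and vertical below 0.1 rad and contact force between the fingers and column below 0.3 N and contact force between jaw and column below 10 N), for 0.2 s.
2. the moving jaw, driven by the crank, presses the column (contact force between jaw and column above 30 N), for 0.1 s.
At the end, for the whole second after the job is handed in: The orange-capped column stands upright (0.06 rad) with its foot on the vise bed (5 mm), centred in the V-groove (5 mm), the moving jaw pressing on it with more than 30 N, all at rest and let go (contact force between jaw and column above 30 N and x of column_center in the frame of vise between 0.027 and 0.046 m and y of column_center in the frame of vise between -0.005 and 0.005 m and z of column_center in the frame of vise between 0.185 and 0.196 m and angle between column_center's own z axis and vertical below 0.06 rad and linear speed of column below 0.01 m/s and velocity of joint crank below 0.1 rad/s); the robot touches nothing.
It fails at once if the column is overtightened: squeezed in the vise with more than 500 N (contact force between jaw and column above 500 N).
It fails at once if the orange-capped column is tipped over (angle between column_center's own z axis and vertical above 0.6 rad).
It fails at once if the blue-capped column is taken out of its place or tipped (distance of blue_column_center from where it was at the start of the episode above 0.03 m or angle between blue_column_center's own z axis and vertical above 0.3 rad).
It fails at once if a bystander is shoved or knocked over (distance of any of amber_bottle, clear_bottle, beaker, wrench from where it was at the start of the episode above 0.03 m or angle between any of amber_bottle, clear_bottle, beaker's own z axis and vertical above 0.3 rad).
It also fails if it takes over 72 s, if anything falls off the work surface, if the arm or the gripper's body presses on something with over 40 N, if the wrist force passes 120 N, or if a joint passes its speed limit or range.

### The arm

A 6-joint arm with a two-finger parallel gripper is mounted at the origin on the work surface. World frame = base frame: x ahead of the robot, y to its left, z up, the work surface at z = 0. Lengths are in mm, angles in rad, forces in N, time in s.
With the tool pointing down it reaches from about 400 to 825 mm from the base axis. Payload 7 kg.
Tool frame: the origin (TCP) lies at the very end of the fingers, on their centre line; the grasp point (between the pads) lies 19 mm behind it; z points along the fingers, y is the line along which they close (so a half turn about z gives the same grasp; the last joint's range is limited). The gripper opens to 85 mm and grips with 20 to 120 N. Pads are 22 mm wide; open, the fingers measure 114 mm over their backs; the gripper's body (76 mm by 85 mm) begins 54 mm behind the grasp point. The pads swing forward as they close: fully open they stand 13 mm farther back than shut.
Start: joints at [-0.91, 0.359, 0.012, 0, -1.224, -0.288], TCP at [245.824, -628.622, 231.302] pointing down, gripper open.
Joint ranges: [-3.07, 3.07], [-1.43, 2.12], [-1.02, 1.25], [-3.03, 1.67], [-3.05, -0], [-3.03, 3.03]. Speed limits (rad/s): [2.39, 2.39, 3.01, 3.14, 3.14, 3.14].

### API

Orientations are given as a unit quaternion [w, x, y, z].
In Python, from workcell import read_state, camera, job_done, regions_of, landmark_of gives the robot as it stands.
- The arm moves only by the tool arm_command, never from a script. Its argument "series" is text: rows parted by semicolons, each of 7 numbers parted by spaces: the shift along the tool's x, y, z scaled (see below), then the turn, a rotation vector about the tool's x, y, z scaled (see below), then the finger opening in mm, from 0 to 85.4. In form: dx dy dz rx ry rz hand; .... A call has 1 to 5 rows; each row is the pose to reach, as a shift and turn from the pose commanded when the call began, along the tool's axes at that moment; what a row does not reach only later rows make up. The controller multiplies each number of a shift by 15 cm and each number of a turn by pi/2 rad. A row lasts 1/10 s, in which the tool goes at most 50 mm and 8.59 degrees, less where a joint would pass 70% of its speed; a pose out of reach is approached as far as the arm can. A call with a number of a shift or a turn outside -1 to 1 is refused whole. A call with a gripper value outside its range is refused whole. The fingers move at their own pace and stop on an object; the grip force is fixed at half the most. Time passes only in rows, so rows that repeat a pose let the fingers close. It gives the time, the measured TCP pose, the force, the opening and the grip force at its end, in the units of the state.
- read_state(): the state, without advancing time (a new reading comes with each control period).
- camera(name): name is "side" or "top"; returns a dict with "pixels" (400x640x3 uint8, red, green, blue), "camera_matrix" (3x3 intrinsics, pixels), "k1" (the pictures are not rectified: a ray, as slopes to the right and down, at radius r is drawn at 1 + k1 r^2 times it, then the intrinsics apply), "pose" (4x4, takes a point from camera to world coordinates). Camera axes: x right, y down, z forward; pixel columns grow to the right and rows downward; lengths in mm; the calibration is good to about 2 mm. A picture is of the moment at which its call begins. There is no depth.
- job_done(): hands the job in; it is judged then, once.
Trained networks look in the newest picture that a camera, given by its name, has taken for a name from the list of things; names that differ only in an ending like _2 or _b are one class to them, and where a whole thing is asked for, a point or a joint stands for the part that bears it (a point fixed in the world has none). Each returns a list of dicts, best first, with "conf" (0 to 1); they miss things now and then, are a little off and sometimes report something else, mostly with a low value. They report only what shows in the picture. A call takes as long as a camera call. They do not tell look-alikes from the thing itself.
- regions_of(camera, target): "pixels" (400x640 bool, what is visible of it).
- landmark_of(camera, target): "centre" ([x, y, z] in mm, in the coordinates of the camera as it stood for that picture, good to about 4 mm: a listed point, or the origin of a listed thing).
The state is a dict: "clock": time; "joint_pos": joint angles; "qvel": joint speeds; "joint_torque": joint torques, N m; "ee_pos": TCP position; "tool_rot": TCP orientation; "wrist_force": force on the tool from outside, world axes, zero at the start; "wrist_torque": the same for the moment, N m; "gripper_width": opening from 0.0 (shut) to 1.0 (fully open); "finger_force": force on a finger pad.
Only numpy, scipy, OpenCV 4.12 (cv2) and the standard library are available. Lean on these libraries where they do the work, as an engineer would, in place of code of your own. Each camera call takes 0.05 s, during which the arm holds its last target. There are 200 camera calls.

## Working session

There is one attempt and no reset: what is moved stays moved. The work goes in short steps, Python scripts to look and compute and a tool call to move; the robot and the scene stay as the last step left them, time stands still between calls to the robot, and variables do not carry over. Pictures are saved under pics/ and viewed, at most 10 in all, crops included, and the job is handed in when it is done.

Besides the shell and the picture viewer there is one more tool, called after "Call:" as name(argument=value, ...) on one line, values as JSON. arm_command: Moves the arm, as the interface text tells. Its arguments: {"type":"object","properties":{"series":{"type":"string"}},"required":["series"]}

```bash
mkdir -p pics; cat > h.py <<'E'
import numpy as np, cv2
from workcell import *
def W(c,p): return (c["pose"]@np.r_[p,1])[:3]
def proj(c,P):
    q=np.linalg.inv(c["pose"])@np.r_[P,1]; s=q[:2]/q[2]; s=s*(1+c["k1"]*(s@s))
    return (c["camera_matrix"]@np.r_[s,1])[:2]
def ray(c,uv):
    K=c["camera_matrix"]; d=(np.array(uv)-K[:2,2])/[K[0,0],K[1,1]]; s=d.copy()
    for _ in range(20): s=d/(1+c["k1"]*(s@s))
    v=c["pose"][:3,:3]@np.r_[s,1]; return c["pose"][:3,3],v
def onz(c,uv,z):
    o,v=ray(c,uv); return o+v*(z-o[2])/v[2]
def save(c,n): cv2.imwrite("pics/"+n,c["pixels"][:,:,::-1])
E
python3 - <<'E'
from h import *
np.set_printoptions(precision=1,suppress=True)
print(read_state())
for n in ("top","side"):
    c=camera(n); save(c,n+"0.png"); print(n,c["pose"][:3].tolist(),c["camera_matrix"][0,0],c["k1"])
    for t in ("vise","jaw","vise_seat","crank_grip","column_center","blue_column_center","rack","amber_bottle","clear_bottle","beaker","wrench"):
        for d in landmark_of(n,t)[:4]:
            p=W(c,d["centre"]); print(t,round(d["conf"],2),p,proj(c,p))
E
```

```text
{'clock': 0.0, 'joint_pos': array([-0.9,  0.4,  0. , -0. , -1.2, -0.3]), 'qvel': array([ 0.,  0.,  0.,  0., -0., -0.]), 'joint_torque': array([  0. , -58.3,  29.3,   6.9,  -0. ,  -0. ]), 'ee_pos': array([ 245.6, -628.2,  230.4]), 'tool_rot': array([-0. , -0.2,  1. ,  0. ]), 'wrist_force': array([-0. ,  0.1, -0.7]), 'wrist_torque': array([-0., -0.,  0.]), 'finger_force': 0.0, 'gripper_width': 1.0019861371141947}
top [[0.004287604048573024, -0.9980318081750671, 0.06256297884795081, 466.99245707629365], [-0.9997791280600368, -0.005565526671960557, -0.020266228272089404, 38.4651349638467], [0.020574536374737603, -0.062462266879054026, -0.9978352337281414, 1525.921591027361]] 464.09736272787467 -0.12796411224334306
vise 0.58 [516.9   1.9  -1.5] [322.3 223.6]
jaw 0.96 [516.4   0.  113.8] [323.8 222.5]
vise_seat 0.68 [515.2 -31.4 115.8] [334.2 223. ]
vise_seat 0.6 [570.9 475.2  -1.2] [179.8 206.5]
crank_grip 0.6 [581.1 174.6  80.3] [267.7 201.9]
crank_grip 0.17 [515.4 -32.6 117. ] [334.6 222.9]
column_center 0.82 [ 614.3 -421.7   72.4] [455.3 192.9]
column_center 0.65 [ 572.7 -321.9   85.7]
[... 746 characters left out ...]
2   5.2   2.2] [316.8 226.2]
jaw 0.7 [513.3   3.9 114.4] [315.1 206.1]
vise_seat 0.91 [513.5 -35.  117.4] [316.5 215.1]
crank_grip 0.56 [577.  176.7  78.9] [328.1 172. ]
column_center 0.93 [ 574.3 -324.6   86. ] [348.7 299.3]
column_center 0.83 [ 543.  -429.4   76.1] [342.9 335.5]
column_center 0.82 [ 614.4 -423.9   72.6] [367.9 331.3]
column_center 0.63 [ 533.  -323.2   -1.8] [333.8 314.2]
blue_column_center 0.58 [ 491.8 -320.    89.4] [320.1 300.4]
rack 0.85 [ 530.3 -322.9   -0.9] [332.9 314. ]
amber_bottle 0.57 [672.9 344.7  -1.5] [347.3 151.4]
clear_bottle 0.69 [ 718.3 -320.     0.5] [394.  306.1]
beaker 0.83 [572.7 479.2   0.2] [317.3 129.1]
wrench 0.67 [416.8 398.1   3.3] [279.3 146.2]
```

View pics/top0.png

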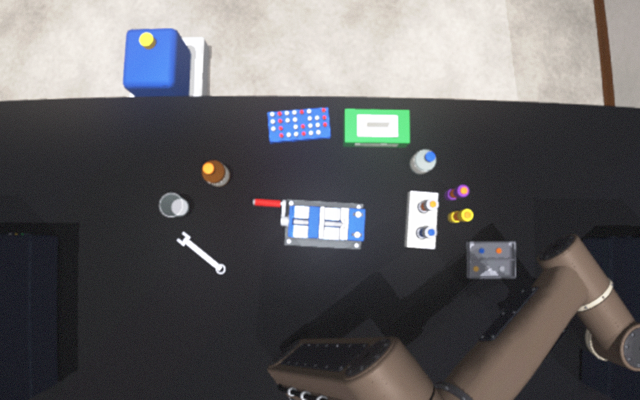

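```bash
python3 - <<'E'
import cv2
i=cv2.imread("pics/side0.png")
cv2.imwrite("pics/crop.png",cv2.resize(i[150:360,260:430],None,fx=2.85,fy=2.85,interpolation=cv2.INTER_CUBIC))
E
```

```text
(no output)
```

View pics/crop.png

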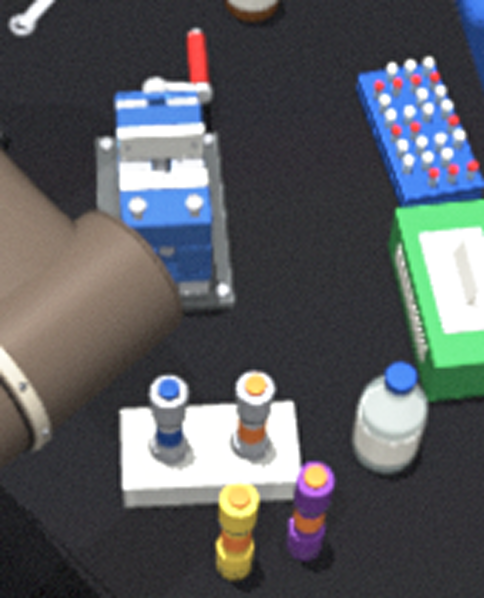

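The crop shows the wanted column: steel, orange cap, in the rack's pocket at top (426,205) / side (348,299). The look-alikes are yellow at top (459,216) / side (343,335), purple at (455,193) / (368,331), and the amber bottle's cap at (210,168). The blue-capped column is at (427,231). The handle points to the vise's +y side, near top (267,202), and is slightly low. Next I measure the vise yaw.

```bash
python3 - <<'E'
from h import *
np.set_printoptions(precision=4,suppress=True)
c=camera("top"); im=c["pixels"]
cv2.imwrite("pics/vise.png",cv2.resize(im[185:260,245:375,::-1],None,fx=6,fy=6,interpolation=cv2.INTER_CUBIC))
hsv=cv2.cvtColor(im,cv2.COLOR_RGB2HSV).astype(int)
def yaw(mask,z):
    v,u=np.nonzero(mask); P=np.array([onz(c,(a,b),z)[:2] for a,b in zip(u,v)]).astype(np.float32)
    print(len(u),cv2.minAreaRect(P), P.min(0),P.max(0)); d=cv2.fitLine(P,cv2.DIST_L2,0,.01,.01).ravel(); print("line",d, "yaw of -dir deg",np.degrees(np.arctan(d[0]/d[1])))
box=np.zeros(im.shape[:2],bool); box[185:260,245:285]=1
yaw(box&(hsv[...,1]>150)&((hsv[...,0]<8)|(hsv[...,0]>172))&(hsv[...,2]>90),90)
m=regions_of("top","vise")[0]["pixels"]; yaw(m&(np.arange(640)[None]>285),60)
m2=np.zeros_like(box);m2[185:260,280:375]=1
yaw(m2&(hsv[...,0]>100)&(hsv[...,0]<125)&(hsv[...,1]>120),115)
for n in ("top","side"):
  if n=="side": c=camera(n)
  r=regions_of(n,"vise"); 
  print([ (round(d["conf"],2),W(c,d["centre"])) for t in ("crank_grip","column_center") for d in landmark_of(n,t)[:3]])
s=read_state(); print(s["tool_rot"],s["joint_pos"],s["ee_pos"])
from scipy.spatial.transform import Rotation as R
q=s["tool_rot"]; print(R.from_quat(q[[1,2,3,0]]).as_matrix())
E
```

```text
180 ((578.3030395507812, 175.4604949951172), (75.10022735595703, 23.500804901123047), 85.53382110595703) [567.517  138.6171] [592.3285 213.2493]
line [  0.0608   0.9982 578.4742 175.3468] yaw of -dir deg 3.4834347
2783 ((514.9205322265625, 1.338623046875), (239.07740783691406, 149.63381958007812), 88.29940032958984) [ 438.1831 -119.2941] [592.4102 118.7285]
line [  0.216    0.9764 513.8419  22.3236] yaw of -dir deg 12.476868
858 ((515.6604614257812, -8.501014709472656), (233.2157440185547, 100.88766479492188), 87.615478515625) [ 460.6809 -125.6352] [566.6194 108.8931]
line [  0.0517   0.9987 515.4827 -22.66  ] yaw of -dir deg 2.9629061
[(0.78, array([584.7835, 175.6818,  81.4832])), (0.73, array([ 615.2656, -422.5149,   71.9929])), (0.68, array([ 572.4316, -319.9863,   86.0657])), (0.47, array([ 538.4266, -435.4945,   74.5542]))]
[(0.76, array([578.8998, 179.4574,  80.3982])), (0.59, array([516.7235,   8.5324,   0.3473])), (0.91, array([ 575.6087, -322.7594,   83.2489])), (0.79, array([ 542.1519, -429.7342,   76.3459]))]
[ 0.     -0.1853  0.9827 -0.    ] [-0.9099  0.3586  0.0119 -0.     -1.2241 -0.2881] [ 245.8411 -628.6335  231.2999]
[[-0.9313 -0.3642  0.0001]
 [-0.3642  0.9313 -0.    ]
 [-0.0001 -0.     -1.    ]]
```

View pics/vise.png

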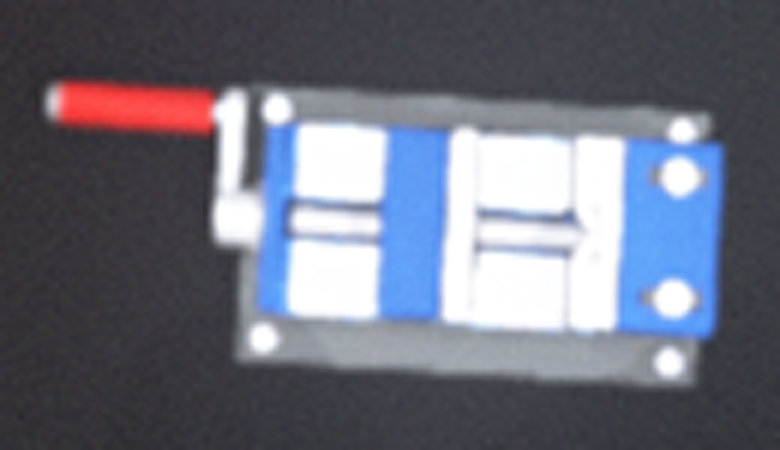

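The vise's x axis points along world (-0.055, -0.998). Its origin is near (517, 4), the seat near (515, -33), and the handle near (580, 177, 80). All of these agree with the given sizes. The column is at (574, -322, 85). First I turn the tool to the vise's axes and go above the column.

Call:
arm_command(series="-0.2 0.08 0 0 0 -0.09 60; -0.4 0.16 0 0 0 -0.18 60; -0.6 0.24 0 0 0 -0.27 60; -0.8 0.32 0 0 0 -0.36 60; -1 0.4 0 0 0 -0.45 60")

```text
clock: 2.15
ee_pos: [364.5, -517.2, 231.4]
tool_rot: [0.0, -0.516, 0.856, -0.0]
wrist_force: [0.6, -0.1, 0.5]
gripper_width: 0.704
finger_force: 0.0
```

Call:
arm_command(series="-0.187 -0.067 0 0 0 -0.056 60; -0.373 -0.133 0 0 0 -0.111 60; -0.56 -0.2 0 0 0 -0.167 60; -0.747 -0.267 0 0 0 -0.222 60; -0.933 -0.333 0 0 0 -0.278 60")

```text
clock: 2.65
ee_pos: [474.6, -417.3, 231.5]
tool_rot: [0.0, -0.689, 0.725, -0.0]
wrist_force: [0.1, -1.4, -0.8]
gripper_width: 0.704
finger_force: 0.0
```

Call:
arm_command(series="-0.17 -0.16 0 0 0 0 60; -0.34 -0.32 0 0 0 0 60; -0.51 -0.47 0 0 0 0 60; -0.675 -0.632 0 0 0 0 60; -0.675 -0.632 0 0 0 0 60")

```text
clock: 3.15
ee_pos: [576.5, -319.7, 230.9]
tool_rot: [0.0, -0.689, 0.725, -0.0]
wrist_force: [-0.5, 0.1, -0.7]
gripper_width: 0.699
finger_force: 0.0
```

```bash
python3 - <<'E'
from h import *
from scipy.spatial.transform import Rotation as R
np.set_printoptions(precision=4,suppress=True)
s=read_state(); q=s["tool_rot"]; print(s["ee_pos"],s["joint_pos"],s["clock"],R.from_quat(q[[1,2,3,0]]).as_matrix())
c=camera("side"); cv2.imwrite("pics/a.png",cv2.resize(c["pixels"][180:370,240:440,::-1],None,fx=3,fy=3,interpolation=cv2.INTER_CUBIC))
for d in landmark_of("side","column_center"): print(d["conf"],W(c,d["centre"]))
E
```

```text
[ 576.5391 -319.676   230.8885] [-0.2112  0.3331 -0.0264 -0.0002 -1.2111  0.1601] 3.15 [[-0.0512 -0.9987  0.0003]
 [-0.9987  0.0512  0.0001]
 [-0.0002 -0.0002 -1.    ]]
0.79 [ 572.8537 -325.5505   82.7695]
0.63 [ 542.8748 -429.4614   78.4466]
0.63 [ 615.5386 -421.5031   69.9983]
```

View pics/a.png

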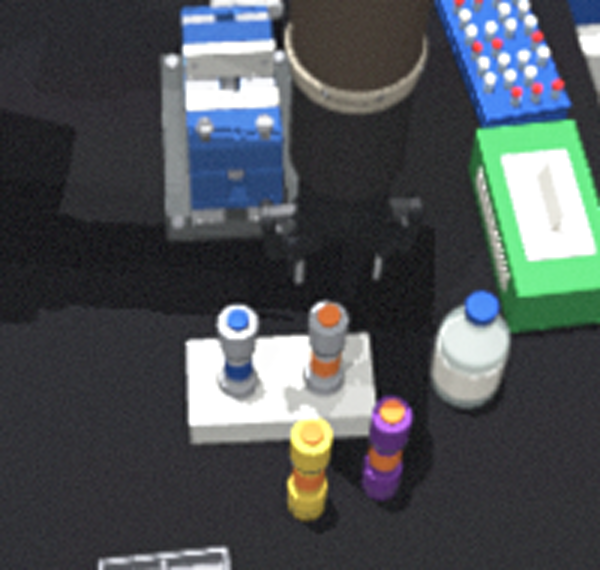

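The open fingers straddle the orange steel column, with the cap at crop (328,315), and the line is within 3 mm. Descending and gripping.

Call:
arm_command(series="0.02 0.02 0.15 0 0 0 60; 0.02 0.02 0.35 0 0 0 60; 0.02 0.02 0.55 0 0 0 60; 0.02 0.02 0.7 0 0 0 60; 0.02 0.02 0.767 0 0 0 60")

```text
clock: 3.75
ee_pos: [568.7, -325.6, 114.0]
tool_rot: [-0.001, -0.687, 0.727, 0.002]
wrist_force: [-0.2, 0.3, -0.5]
gripper_width: 0.705
finger_force: 0.0
```

Call:
arm_command(series="0 0 0 0 0 0 30; 0 0 0 0 0 0 30; 0 0 0 0 0 0 30; 0 0 0 0 0 0 30; 0 0 0 0 0 0 30")

```text
clock: 4.25
ee_pos: [571.1, -325.3, 117.2]
tool_rot: [0.0, -0.688, 0.726, -0.001]
wrist_force: [-0.8, -0.4, 1.5]
gripper_width: 0.405
finger_force: 60.4
```

Call:
arm_command(series="0 0 0 0 0 0 25; 0 0 0 0 0 0 25; 0 0 0 0 0 0 25; 0 0 0 0 0 0 25; 0 0 0 0 0 0 25")

```text
clock: 4.75
ee_pos: [571.2, -325.4, 117.2]
tool_rot: [0.0, -0.688, 0.726, -0.001]
wrist_force: [-0.4, 0.1, 5.6]
gripper_width: 0.411
finger_force: 60.8
```

Call:
arm_command(series="0 0 -0.1 0 0 0 25; 0 0 -0.3 0 0 0 25; 0 0 -0.55 0 0 0 25; 0 0 -0.8 0 0 0 25; 0 0 -1 0 0 0 25")

```text
clock: 5.25
ee_pos: [570.4, -324.8, 267.2]
tool_rot: [0.0, -0.688, 0.726, 0.0]
wrist_force: [0.8, -0.1, -4.3]
gripper_width: 0.409
finger_force: 61.4
```

Call:
arm_command(series="-0.1 0.02 -0.15 0 0 0 25; -0.3 0.07 -0.25 0 0 0 25; -0.53 0.13 -0.25 0 0 0 25; -0.77 0.18 -0.25 0 0 0 25; -1 0.24 -0.25 0 0 0 25")

```text
clock: 5.75
ee_pos: [541.8, -171.7, 302.2]
tool_rot: [-0.0, -0.687, 0.726, 0.001]
wrist_force: [1.0, 0.8, -4.8]
gripper_width: 0.408
finger_force: 61.4
```

Call:
arm_command(series="-0.25 0.06 0 0 0 0 25; -0.5 0.12 0 0 0 0 25; -0.75 0.18 0 0 0 0 25; -0.92 0.22 0 0 0 0 25; -0.987 0.233 0 0 0 0 25")

```text
clock: 6.25
ee_pos: [514.8, -21.4, 302.7]
tool_rot: [-0.0, -0.688, 0.725, 0.001]
wrist_force: [0.2, 0.4, -5.7]
gripper_width: 0.408
finger_force: 61.2
```

Call:
arm_command(series="0 0 0 0 0 0 25; 0 0 0 0 0 0 25; 0 0 0 0 0 0 25")

```text
clock: 6.55
ee_pos: [516.0, -24.4, 303.3]
tool_rot: [-0.0, -0.687, 0.726, 0.0]
wrist_force: [0.6, -0.3, -5.7]
gripper_width: 0.406
finger_force: 61.1
```

```bash
python3 - <<'E'
from h import *
np.set_printoptions(precision=1,suppress=True)
s=read_state(); print(s["ee_pos"],s["gripper_width"],s["wrist_force"])
for n in ("side","top"):
    c=camera(n)
    if n=="side": cv2.imwrite("pics/b.png",cv2.resize(c["pixels"][130:300,230:430,::-1],None,fx=3.5,fy=3.5,interpolation=cv2.INTER_CUBIC))
    for t in ("column_center","vise_seat","vise","jaw"):
        for d in landmark_of(n,t): print(n,t,round(d["conf"],2),W(c,d["centre"]))
E
```

```text
[516.  -24.4 303.3] 0.40568658264914415 [ 0.6 -0.3 -5.7]
side column_center 0.93 [ 542.2 -430.4   73.2]
side column_center 0.9 [ 618.2 -419.5   74.5]
side column_center 0.6 [513.6 -24.5 271.2]
side vise_seat 0.92 [514.4 -28.7 119.3]
side vise 0.98 [516.1   6.8   2.7]
side jaw 0.61 [512.6   4.4 115.3]
side jaw 0.47 [ 715.7 -318.5   -3. ]
top column_center 0.74 [ 613.3 -423.6   71.4]
top column_center 0.48 [ 539.2 -435.1   73.4]
top vise_seat 0.34 [ 489.9 -319.4   85.6]
```

View pics/b.png

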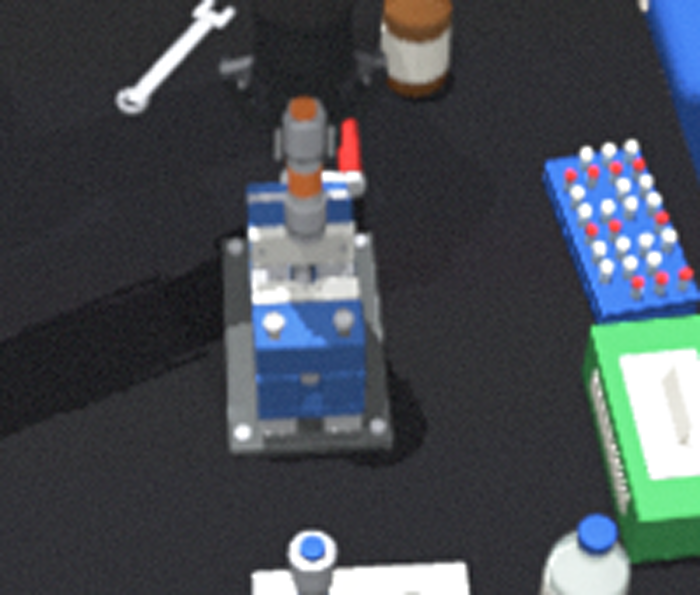

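The column hangs upright over the gap between the jaws, at crop (303,200). Its centre is near (514, -24.5, 271), so the foot is at about 196. Lowering.

Call:
arm_command(series="0 0 0.1 0 0 0 25; 0 0 0.22 0 0 0 25; 0 0 0.34 0 0 0 25; 0 0 0.43 0 0 0 25; 0 0 0.48 0 0 0 25")

```text
clock: 7.55
ee_pos: [515.6, -23.7, 230.6]
tool_rot: [-0.001, -0.688, 0.726, 0.0]
wrist_force: [-0.6, -0.3, -4.2]
gripper_width: 0.404
finger_force: 61.2
```

Call:
arm_command(series="0 0 0 0 0 0 25; 0 0 0.01 0 0 0 25; 0 0 0.02 0 0 0 25; 0 0 0.03 0 0 0 25; 0 0 0.035 0 0 0 25")

```text
clock: 8.05
ee_pos: [516.2, -23.6, 226.7]
tool_rot: [0.0, -0.688, 0.726, -0.0]
wrist_force: [0.4, -0.1, -5.2]
gripper_width: 0.403
finger_force: 61.1
```

Call:
arm_command(series="0 0 0.005 0 0 0 25; 0 0 0.01 0 0 0 25; 0 0 0.015 0 0 0 25; 0 0 0.02 0 0 0 25; 0 0 0.02 0 0 0 25")

```text
clock: 8.55
ee_pos: [516.1, -23.7, 223.4]
tool_rot: [-0.0, -0.688, 0.726, 0.0]
wrist_force: [-0.2, -0.5, -4.4]
gripper_width: 0.404
finger_force: 61.1
```

Call:
arm_command(series="0 0 0.004 0 0 0 25; 0 0 0.008 0 0 0 25; 0 0 0.012 0 0 0 25; 0 0 0.012 0 0 0 25; 0 0 0.012 0 0 0 25")

```text
clock: 9.05
ee_pos: [516.3, -23.7, 222.1]
tool_rot: [0.0, -0.688, 0.726, -0.0]
wrist_force: [-1.7, 0.3, 0.5]
gripper_width: 0.409
finger_force: 61.7
```

Contact: the bed now carries the weight. Release, check, then rise.

Call:
arm_command(series="0 0 0 0 0 0 40; 0 0 0 0 0 0 45; 0 0 0 0 0 0 55; 0 0 0 0 0 0 60; 0 0 0 0 0 0 60")

```text
clock: 9.55
ee_pos: [516.2, -23.7, 221.8]
tool_rot: [0.0, -0.688, 0.726, -0.0]
wrist_force: [-0.0, 0.2, -0.3]
gripper_width: 0.7
finger_force: 0.0
```

Call:
arm_command(series="0 0 -0.05 0 0 0 60; 0 0 -0.15 0 0 0 60; 0 0 -0.3 0 0 0 60; 0 0 -0.45 0 0 0 60; 0 0 -0.6 0 0 0 60")

```text
clock: 10.05
ee_pos: [516.1, -23.8, 313.2]
tool_rot: [0.0, -0.688, 0.726, -0.0]
wrist_force: [0.6, -1.1, -0.5]
gripper_width: 0.699
finger_force: 0.0
```

```bash
python3 - <<'E'
from h import *
np.set_printoptions(precision=1,suppress=True)
s=read_state(); print(s["ee_pos"],s["gripper_width"],s["wrist_force"])
for n in ("side",):
    c=camera(n)
    cv2.imwrite("pics/c.png",cv2.resize(c["pixels"][130:300,230:430,::-1],None,fx=3.5,fy=3.5,interpolation=cv2.INTER_CUBIC))
    for t in ("column_center","jaw","crank_grip"):
        for d in landmark_of(n,t): print(n,t,round(d["conf"],2),W(c,d["centre"]))
E
```

```text
[516.1 -23.8 313.2] 0.6992159754759015 [ 0.6 -1.1 -0.5]
side column_center 0.94 [ 542.9 -429.4   78.1]
side column_center 0.73 [518.1 -22.  191.4]
side column_center 0.64 [ 616.7 -419.9   72.8]
side jaw 0.9 [516.5   5.4 115.7]
side crank_grip 0.54 [578.7 179.1  80.2]
```

View pics/c.png

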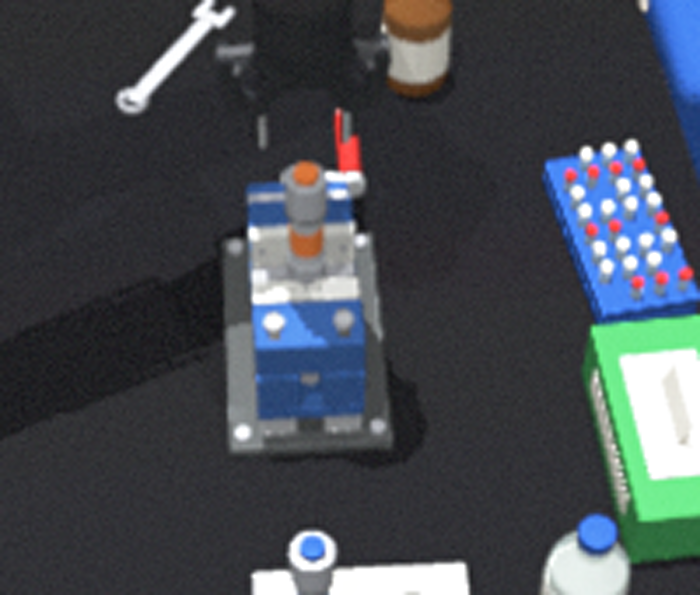

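The column stands upright on the bed between the jaws, with its cap at crop (306,175) and centre near (518, -22, 191), let go. Next, go to the handle.

Call:
arm_command(series="-0.15 -0.03 0 0 0 0 60; -0.35 -0.08 0 0 0 0 60; -0.58 -0.12 0 0 0 0 60; -0.8 -0.16 0 0 0 0 60; -1 -0.2 0 0 0 0 60")

```text
clock: 10.75
ee_pos: [554.0, 125.8, 310.8]
tool_rot: [-0.001, -0.688, 0.726, 0.0]
wrist_force: [0.8, 0.0, -0.3]
gripper_width: 0.703
finger_force: 0.0
```

Call:
arm_command(series="-0.2 -0.07 0 0 0 0 60; -0.35 -0.12 0.05 0 0 0 60; -0.433 -0.153 0.2 0 0 0 60; -0.433 -0.153 0.4 0 0 0 60; -0.433 -0.153 0.6 0 0 0 60")

```text
clock: 11.25
ee_pos: [580.4, 188.4, 219.4]
tool_rot: [-0.001, -0.688, 0.726, 0.0]
wrist_force: [-0.4, -0.1, 0.1]
gripper_width: 0.7
finger_force: 0.0
```

Call:
arm_command(series="0 0 0.15 0 0 0 60; 0 0 0.35 0 0 0 60; 0 0 0.5 0 0 0 60; 0 0 0.6 0 0 0 60; 0 0 0.6 0 0 0 60")

```text
clock: 11.75
ee_pos: [578.8, 186.9, 128.2]
tool_rot: [-0.003, -0.687, 0.726, 0.001]
wrist_force: [0.9, 0.0, -0.5]
gripper_width: 0.708
finger_force: 0.0
```

```bash
python3 - <<'E'
from h import *
np.set_printoptions(precision=1,suppress=True)
s=read_state(); print(s["ee_pos"],s["gripper_width"],s["wrist_force"],s["clock"],s["joint_pos"])
for n in ("side","top"):
    c=camera(n)
    if n=="side": cv2.imwrite("pics/d.png",cv2.resize(c["pixels"][110:260,250:430,::-1],None,fx=4,fy=4,interpolation=cv2.INTER_CUBIC))
    for t in ("crank_grip","jaw"):
        for d in landmark_of(n,t): print(n,t,round(d["conf"],2),W(c,d["centre"]))
E
```

```text
[578.8 186.9 128.2] 0.7077803793727659 [ 0.9  0.  -0.5] 11.75 [ 0.6  0.3 -0.3 -0.  -1.  -0.7]
side jaw 0.8 [514.9   5.6 116.1]
side jaw 0.16 [578.2 175.3  78.8]
top crank_grip 0.71 [582.1 178.5  80.8]
top jaw 0.98 [519.    0.2 117.4]
```

View pics/d.png

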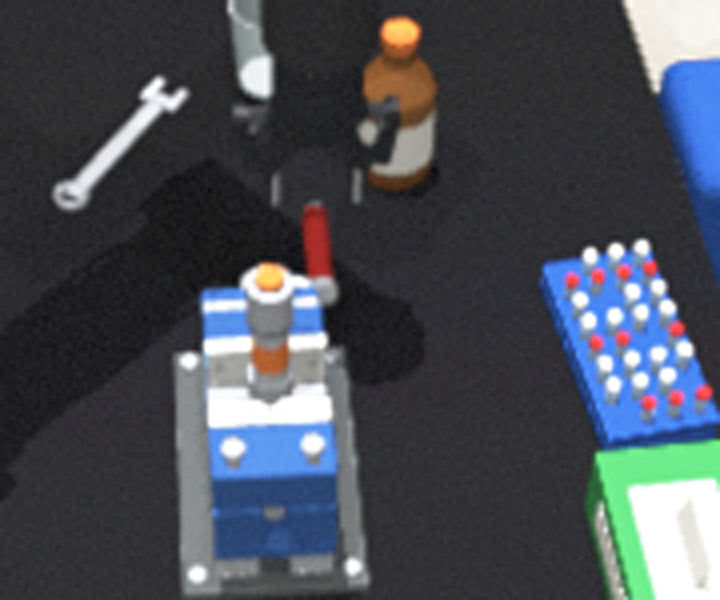

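The fingers straddle the red handle: tips at crop (276,188) and (356,188), handle at (316,235). Going down and pinching.

Call:
arm_command(series="0 0 0.12 0 0 0 60; 0 0 0.27 0 0 0 60; 0 0 0.4 0 0 0 60; 0 0 0.447 0 0 0 60; 0 0 0.447 0 0 0 60")

```text
clock: 12.55
ee_pos: [580.4, 187.9, 64.3]
tool_rot: [-0.001, -0.688, 0.726, 0.0]
wrist_force: [-0.4, 0.9, 0.9]
gripper_width: 0.705
finger_force: 0.0
```

Call:
arm_command(series="0 0 0 0 0 0 15; 0 0 0 0 0 0 15; 0 0 0 0 0 0 15; 0 0 0 0 0 0 15; 0 0 0 0 0 0 15")

```text
clock: 13.05
ee_pos: [580.8, 188.4, 65.4]
tool_rot: [0.0, -0.688, 0.726, 0.0]
wrist_force: [-3.5, 1.5, 4.3]
gripper_width: 0.234
finger_force: 58.5
```

Call:
arm_command(series="0 0 0 0 0 0 12; 0 0 0 0 0 0 12; 0 0 0 0 0 0 12; 0 0 0 0 0 0 12; 0 0 0 0 0 0 12")

```text
clock: 13.55
ee_pos: [580.6, 188.4, 64.7]
tool_rot: [0.0, -0.688, 0.726, 0.0]
wrist_force: [-4.3, 3.4, 4.7]
gripper_width: 0.236
finger_force: 58.5
```

```bash
python3 - <<'E'
from h import *
np.set_printoptions(precision=4,suppress=True)
s=read_state(); print(s)
E
```

```text
{'clock': 13.55, 'joint_pos': array([ 0.6331,  0.4065, -0.3358, -0.0003, -0.8283, -0.6873]), 'qvel': array([-0.0013,  0.0005, -0.0001,  0.0003, -0.0001,  0.001 ]), 'joint_torque': array([ -2.7487, -52.9717,  22.1884,   6.2784,   0.4553,   0.0226]), 'ee_pos': array([580.6475, 188.3609,  64.6606]), 'tool_rot': array([ 0.0001, -0.6876,  0.7261,  0.0001]), 'wrist_force': array([-4.3044,  3.384 ,  4.6534]), 'wrist_torque': array([1.2141, 1.4339, 0.0076]), 'finger_force': 58.49028825759888, 'gripper_width': 0.23611095845465196}
```

```bash
cat > circ.py <<'E'
import numpy as np,sys
a0,n,st=float(sys.argv[1]),int(sys.argv[2]),float(sys.argv[3])
for k in range(n):
    t0=a0+5*st*k; t=t0+st*np.arange(1,6)
    print(round(t[-1],2),"; ".join(f"0 {a:.3f} {b:.3f} 0 0 0 12" for a,b in zip(55/150*(np.sin(t)-np.sin(t0)),-55/150*(np.cos(t)-np.cos(t0)))))
E
python3 circ.py 4.51 5 0.2
```

```text
5.51 0 -0.007 -0.073 0 0 0 12; 0 -0.000 -0.146 0 0 0 12; 0 0.021 -0.216 0 0 0 12; 0 0.056 -0.280 0 0 0 12; 0 0.103 -0.336 0 0 0 12
6.51 0 0.057 -0.046 0 0 0 12; 0 0.122 -0.079 0 0 0 12; 0 0.193 -0.099 0 0 0 12; 0 0.266 -0.104 0 0 0 12; 0 0.339 -0.095 0 0 0 12
7.51 0 0.069 0.024 0 0 0 12; 0 0.133 0.060 0 0 0 12; 0 0.187 0.109 0 0 0 12; 0 0.231 0.168 0 0 0 12; 0 0.263 0.234 0 0 0 12
8.51 0 0.018 0.071 0 0 0 12; 0 0.021 0.144 0 0 0 12; 0 0.010 0.217 0 0 0 12; 0 -0.016 0.285 0 0 0 12; 0 -0.055 0.347 0 0 0 12
9.51 0 -0.050 0.053 0 0 0 12; 0 -0.110 0.095 0 0 0 12; 0 -0.177 0.125 0 0 0 12; 0 -0.249 0.141 0 0 0 12; 0 -0.322 0.142 0 0 0 12
```

Call:
arm_command(series="0 -0.007 -0.073 0 0 0 12; 0 0 -0.146 0 0 0 12; 0 0.021 -0.216 0 0 0 12; 0 0.056 -0.280 0 0 0 12; 0 0.103 -0.336 0 0 0 12")

```text
clock: 14.05
ee_pos: [565.6, 189.2, 116.1]
tool_rot: [0.001, -0.688, 0.726, -0.0]
wrist_force: [2.4, 4.1, -5.7]
gripper_width: 0.234
finger_force: 59.0
```

Call:
arm_command(series="0 0.057 -0.046 0 0 0 12; 0 0.122 -0.079 0 0 0 12; 0 0.193 -0.099 0 0 0 12; 0 0.266 -0.104 0 0 0 12; 0 0.339 -0.095 0 0 0 12")

```text
clock: 14.55
ee_pos: [515.2, 192.0, 130.9]
tool_rot: [0.002, -0.688, 0.726, -0.001]
wrist_force: [6.4, 0.7, -4.4]
gripper_width: 0.235
finger_force: 59.2
```

Call:
arm_command(series="0 0.069 0.024 0 0 0 12; 0 0.133 0.060 0 0 0 12; 0 0.187 0.109 0 0 0 12; 0 0.231 0.168 0 0 0 12; 0 0.263 0.234 0 0 0 12")

```text
clock: 15.05
ee_pos: [475.0, 194.2, 95.1]
tool_rot: [0.001, -0.688, 0.726, -0.0]
wrist_force: [3.5, 1.8, 4.4]
gripper_width: 0.235
finger_force: 60.1
```

```bash
python3 -c "
from workcell import *
print(read_state())"
```

```text
{'clock': 15.05, 'joint_pos': array([ 7.71397628e-01,  2.28413429e-01, -5.22717371e-01,  3.09857887e-04,
       -8.17475154e-01, -8.25624412e-01]), 'qvel': array([ 0.07006709,  0.07212756, -0.19976983,  0.00769797,  0.2749646 ,
       -0.07052967]), 'joint_torque': array([ -1.57304529, -40.26853323,  20.28459728,   4.62092981,
        -1.4784212 ,  -0.08735231]), 'ee_pos': array([474.98414251, 194.22221664,  95.12780337]), 'tool_rot': array([ 1.09657541e-03, -6.87753607e-01,  7.25943362e-01, -9.87540920e-05]), 'wrist_force': array([3.51528909, 1.79475054, 4.42239862]), 'wrist_torque': array([ 0.72741665, -0.98676117,  0.2173164 ]), 'finger_force': 60.06325006484985, 'gripper_width': 0.23508498519314888}
```

Call:
arm_command(series="0 0.018 0.071 0 0 0 12; 0 0.021 0.144 0 0 0 12; 0 0.010 0.217 0 0 0 12; 0 -0.016 0.285 0 0 0 12; 0 -0.055 0.347 0 0 0 12")

```text
clock: 15.55
ee_pos: [484.1, 193.6, 41.5]
tool_rot: [0.0, -0.688, 0.726, -0.0]
wrist_force: [2.5, 3.1, 9.1]
gripper_width: 0.237
finger_force: 60.4
```

Call:
arm_command(series="0 -0.050 0.053 0 0 0 12; 0 -0.110 0.095 0 0 0 12; 0 -0.177 0.125 0 0 0 12; 0 -0.249 0.141 0 0 0 12; 0 -0.322 0.142 0 0 0 12")

```text
clock: 16.05
ee_pos: [532.3, 190.7, 20.9]
tool_rot: [-0.0, -0.688, 0.726, -0.0]
wrist_force: [-6.8, 5.4, 19.3]
gripper_width: 0.239
finger_force: 61.7
```

```bash
python3 circ.py 9.51 8 0.1
```

```text
10.01 0 -0.036 -0.005 0 0 0 12; 0 -0.072 -0.013 0 0 0 12; 0 -0.107 -0.026 0 0 0 12; 0 -0.140 -0.041 0 0 0 12; 0 -0.171 -0.060 0 0 0 12
10.51 0 -0.030 -0.022 0 0 0 12; 0 -0.057 -0.046 0 0 0 12; 0 -0.081 -0.074 0 0 0 12; 0 -0.103 -0.103 0 0 0 12; 0 -0.122 -0.135 0 0 0 12
11.01 0 -0.015 -0.033 0 0 0 12; 0 -0.028 -0.068 0 0 0 12; 0 -0.036 -0.103 0 0 0 12; 0 -0.041 -0.140 0 0 0 12; 0 -0.042 -0.176 0 0 0 12
11.51 0 0.002 -0.037 0 0 0 12; 0 0.008 -0.073 0 0 0 12; 0 0.018 -0.108 0 0 0 12; 0 0.031 -0.142 0 0 0 12; 0 0.047 -0.175 0 0 0 12
12.01 0 0.020 -0.031 0 0 0 12; 0 0.042 -0.060 0 0 0 12; 0 0.068 -0.086 0 0 0 12; 0 0.095 -0.110 0 0 0 12; 0 0.126 -0.131 0 0 0 12
12.51 0 0.032 -0.018 0 0 0 12; 0 0.066 -0.032 0 0 0 12; 0 0.101 -0.043 0 0 0 12; 0 0.137 -0.051 0 0 0 12; 0 0.173 -0.055 0 0 0 12
13.01 0 0.037 -0.000 0 0 0 12; 0 0.073 0.003 0 0 0 12; 0 0.109 0.010 0 0 0 12; 0 0.144 0.021 0 0 0 12; 0 0.178 0.035 0 0 0 12
13.51 0 0.032 0.017 0 0 0 12; 0 0.063 0.038 0 0 0 12; 0 0.091 0.061 0 0 0 12; 0 0.117 0.087 0 0 0 12; 0 0.140 0.116 0 0 0 12
```

Call:
arm_command(series="0 -0.036 -0.012 0 0 0 12; 0 -0.072 -0.023 0 0 0 12; 0 -0.107 -0.036 0 0 0 12; 0 -0.140 -0.051 0 0 0 12; 0 -0.171 -0.070 0 0 0 12")

```text
clock: 16.55
ee_pos: [555.6, 189.5, 29.6]
tool_rot: [-0.001, -0.687, 0.727, 0.001]
wrist_force: [-5.8, 8.8, 0.7]
gripper_width: 0.238
finger_force: 60.0
```

Call:
arm_command(series="0 -0.030 -0.022 0 0 0 12; 0 -0.057 -0.046 0 0 0 12; 0 -0.081 -0.074 0 0 0 12; 0 -0.103 -0.103 0 0 0 12; 0 -0.122 -0.135 0 0 0 12")

```text
clock: 17.05
ee_pos: [574.2, 188.6, 49.1]
tool_rot: [-0.001, -0.687, 0.726, 0.001]
wrist_force: [-1.4, 8.6, -6.6]
gripper_width: 0.235
finger_force: 59.1
```

Call:
arm_command(series="0 -0.015 -0.033 0 0 0 12; 0 -0.028 -0.068 0 0 0 12; 0 -0.036 -0.103 0 0 0 12; 0 -0.041 -0.140 0 0 0 12; 0 -0.042 -0.176 0 0 0 12")

```text
clock: 17.55
ee_pos: [581.6, 188.3, 75.8]
tool_rot: [-0.001, -0.687, 0.726, 0.001]
wrist_force: [4.4, 6.5, -5.4]
gripper_width: 0.235
finger_force: 59.1
```

Call:
arm_command(series="0 0.002 -0.037 0 0 0 12; 0 0.008 -0.073 0 0 0 12; 0 0.018 -0.108 0 0 0 12; 0 0.031 -0.142 0 0 0 12; 0 0.047 -0.175 0 0 0 12")

```text
clock: 18.05
ee_pos: [575.4, 188.7, 102.2]
tool_rot: [-0.0, -0.687, 0.726, 0.0]
wrist_force: [7.5, 4.8, -9.4]
gripper_width: 0.234
finger_force: 58.9
```

Call:
arm_command(series="0 0 0 0 0 0 12; 0 0 0 0 0 0 12")

```text
clock: 18.25
ee_pos: [575.3, 188.7, 102.6]
tool_rot: [0.0, -0.687, 0.726, 0.0]
wrist_force: [4.1, 5.6, -4.5]
gripper_width: 0.232
finger_force: 59.6
```

```bash
python3 circ.py 11.51 3 0.04; python3 - <<'E'
from h import *
np.set_printoptions(precision=1,suppress=True)
for n in ("side","top"):
    c=camera(n)
    if n=="side": cv2.imwrite("pics/e.png",cv2.resize(c["pixels"][130:260,250:400,::-1],None,fx=4,fy=4,interpolation=cv2.INTER_CUBIC))
    for t in ("jaw","column_center"):
        for d in landmark_of(n,t): print(n,t,round(d["conf"],2),W(c,d["centre"]))
E
```

```text
11.71 0 0.007 -0.013 0 0 0 12; 0 0.015 -0.025 0 0 0 12; 0 0.024 -0.037 0 0 0 12; 0 0.033 -0.049 0 0 0 12; 0 0.042 -0.060 0 0 0 12
11.91 0 0.010 -0.011 0 0 0 12; 0 0.020 -0.021 0 0 0 12; 0 0.031 -0.031 0 0 0 12; 0 0.042 -0.041 0 0 0 12; 0 0.053 -0.050 0 0 0 12
12.11 0 0.012 -0.009 0 0 0 12; 0 0.024 -0.017 0 0 0 12; 0 0.036 -0.025 0 0 0 12; 0 0.049 -0.032 0 0 0 12; 0 0.062 -0.039 0 0 0 12
side jaw 0.7 [514.7 -12.3 116.6]
side column_center 0.88 [ 614.5 -424.    73.5]
side column_center 0.84 [ 543.5 -430.4   75.9]
side column_center 0.68 [520.2 -33.2 187.7]
side column_center 0.27 [ 531.1 -320.1   -1.3]
top jaw 0.72 [517.1 -18.3 113.1]
top column_center 0.73 [ 612.7 -423.4   72.6]
top column_center 0.7 [515.9 -34.1 188.7]
top column_center 0.55 [ 541.1 -433.5   76.3]
top column_center 0.26 [ 718.1 -318.6   -4. ]
```

View pics/e.png

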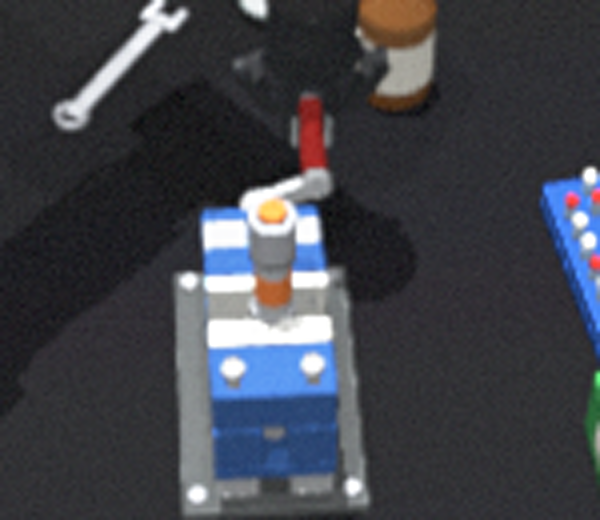

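The column stands upright at the V, with its cap at crop (272,212) and centre at y about -33.5. The jaw has reached it. Now small steps, feeling the force.

Call:
arm_command(series="0 0.007 -0.013 0 0 0 12; 0 0.015 -0.025 0 0 0 12; 0 0.024 -0.037 0 0 0 12; 0 0.033 -0.049 0 0 0 12; 0 0.042 -0.060 0 0 0 12")

```text
clock: 19.05
ee_pos: [569.8, 189.0, 111.1]
tool_rot: [0.0, -0.687, 0.726, -0.0]
wrist_force: [11.1, 2.8, -11.6]
gripper_width: 0.232
finger_force: 59.0
```

Call:
arm_command(series="0 0.01 -0.011 0 0 0 12; 0 0.02 -0.021 0 0 0 12; 0 0.026 -0.026 0 0 0 12")

```text
clock: 19.35
ee_pos: [566.3, 189.2, 115.1]
tool_rot: [0.001, -0.688, 0.726, -0.0]
wrist_force: [13.5, 2.6, -13.0]
gripper_width: 0.232
finger_force: 59.1
```

The resistance climbs steadily (12, 16, then 19 N against 5.5 N free), which puts the clamping force near 250–300 N. Release and withdraw.

Call:
arm_command(series="0 0 0 0 0 0 30; 0 0 0 0 0 0 45; 0 0 0 0 0 0 55; 0 0 0 0 0 0 60; 0 0 0 0 0 0 60")

```text
clock: 19.85
ee_pos: [563.9, 188.3, 116.5]
tool_rot: [-0.001, -0.687, 0.726, 0.0]
wrist_force: [0.3, -0.5, -0.2]
gripper_width: 0.701
finger_force: 0.0
```

Call:
arm_command(series="0 0 -0.08 0 0 0 60; 0 0 -0.25 0 0 0 60; 0 0 -0.45 0 0 0 60; 0 0 -0.6 0 0 0 60; 0 0 -0.7 0 0 0 60")

```text
clock: 20.35
ee_pos: [565.0, 189.1, 225.4]
tool_rot: [0.002, -0.688, 0.726, -0.0]
wrist_force: [-0.4, -0.1, -0.6]
gripper_width: 0.7
finger_force: 0.0
```

Call:
arm_command(series="0 0 0 0 0 0 60; 0 0 0 0 0 0 60; 0 0 0 0 0 0 60")

```text
clock: 20.65
ee_pos: [564.0, 188.7, 221.5]
tool_rot: [-0.001, -0.688, 0.726, 0.0]
wrist_force: [-0.5, 0.6, -0.5]
gripper_width: 0.7
finger_force: 0.0
```

```bash
python3 - <<'E'
from h import *
np.set_printoptions(precision=1,suppress=True)
s=read_state(); print(s["clock"],s["ee_pos"],s["wrist_force"])
for n in ("side","top"):
    c=camera(n)
    if n=="side": cv2.imwrite("pics/f.png",cv2.resize(c["pixels"][100:350,230:430,::-1],None,fx=2.4,fy=2.4,interpolation=cv2.INTER_CUBIC))
    for t in ("jaw","column_center","crank_grip"):
        for d in landmark_of(n,t): print(n,t,round(d["conf"],2),W(c,d["centre"]))
E
```

```text
20.65 [564.  188.7 221.5] [-0.5  0.6 -0.5]
side jaw 0.89 [514.2 -13.8 115.6]
side column_center 0.68 [ 617.7 -423.3   73.2]
side column_center 0.67 [518.3 -35.9 188.7]
side column_center 0.61 [ 543.8 -430.4   77.5]
side crank_grip 0.52 [577.6 180.2 110.6]
top jaw 0.72 [516.2 -20.1 116.8]
top column_center 0.81 [ 611.8 -423.1   74.3]
top column_center 0.6 [ 538.2 -435.5   74.9]
top column_center 0.49 [518.3 -30.  190.1]
top crank_grip 0.52 [576.2 174.6 112.2]
```

View pics/f.png

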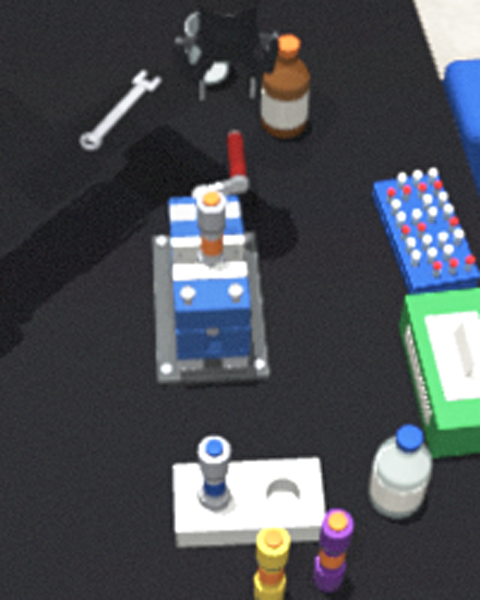

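The column stands in the V, the blue one and the bystanders are untouched, and the hand is clear. But the network puts the handle at z of about 111, lower than where I left it (about 132). I check that with the red pixels.

```bash
python3 - <<'E'
from h import *
np.set_printoptions(precision=1,suppress=True)
o=np.array([517,4,0]);X=np.array([-.0535,-.9986,0]);Y=np.array([.9986,-.0535,0])
for n in ("side","top"):
    c=camera(n); h=cv2.cvtColor(c["pixels"],cv2.COLOR_RGB2HSV).astype(int)
    g=proj(c,(576,177,110)).astype(int); m=np.zeros(h.shape[:2],bool); m[g[1]-25:g[1]+25,g[0]-25:g[0]+25]=1
    m&=((h[...,0]<7)|(h[...,0]>173))&(h[...,1]>140)&(h[...,2]>60)
    v,u=np.nonzero(m); print(n,len(u),"red centre",u.mean(),v.mean(),u.min(),u.max(),v.min(),v.max())
    for t in (11.2,11.35,11.5,11.65,11.8,11.95): print(t,proj(c,o-176*X-55*np.sin(t)*Y+[0,0,92+55*np.cos(t)]))
E
```

```text
side 109 red centre 327.95412844036696 164.27522935779817 325 332 156 172
11.2 [329.1 167.2]
11.35 [328.4 165.6]
11.5 [327.4 164.2]
11.65 [326.1 162.9]
11.8 [324.5 161.7]
11.95 [322.7 160.7]
top 79 red centre 272.9873417721519 203.0506329113924 267 279 200 206
11.2 [266.3 201.6]
11.35 [266.  202.1]
11.5 [265.7 203.1]
11.65 [265.4 204.4]
11.8 [265.1 206. ]
11.95 [264.7 208. ]
```

The pixels put the crank near 11.45 rad rather than 11.8, so it may have eased back on release. I pinch it again there and feel how tight it is.

Call:
arm_command(series="0 -0.08 0.1 0 0 0 60; 0 -0.08 0.3 0 0 0 60; 0 -0.08 0.55 0 0 0 60; 0 -0.08 0.75 0 0 0 60; 0 -0.08 0.83 0 0 0 60")

```text
clock: 21.65
ee_pos: [575.0, 187.1, 93.7]
tool_rot: [-0.003, -0.687, 0.726, 0.001]
wrist_force: [-0.7, -0.2, 0.3]
gripper_width: 0.704
finger_force: 0.0
```

Call:
arm_command(series="0 0 0 0 0 0 60; 0 0 0 0 0 0 12; 0 0 0 0 0 0 12; 0 0 0 0 0 0 12; 0 0 0 0 0 0 12")

```text
clock: 22.15
ee_pos: [577.6, 188.9, 99.1]
tool_rot: [0.002, -0.688, 0.726, -0.0]
wrist_force: [1.9, 0.1, 1.3]
gripper_width: 0.235
finger_force: 58.6
```

Call:
arm_command(series="0 0 0 0 0 0 12; 0 0 0 0 0 0 12; 0 0 0 0 0 0 12")

```text
clock: 22.45
ee_pos: [577.7, 188.9, 98.5]
tool_rot: [0.001, -0.688, 0.726, -0.0]
wrist_force: [6.3, 1.6, 2.7]
gripper_width: 0.238
finger_force: 58.9
```

```bash
python3 circ.py 11.45 4 0.04
```

```text
11.65 0 0.007 -0.013 0 0 0 12; 0 0.014 -0.026 0 0 0 12; 0 0.022 -0.038 0 0 0 12; 0 0.030 -0.050 0 0 0 12; 0 0.039 -0.062 0 0 0 12
11.85 0 0.009 -0.011 0 0 0 12; 0 0.019 -0.023 0 0 0 12; 0 0.029 -0.033 0 0 0 12; 0 0.039 -0.043 0 0 0 12; 0 0.050 -0.053 0 0 0 12
12.05 0 0.011 -0.009 0 0 0 12; 0 0.023 -0.018 0 0 0 12; 0 0.035 -0.027 0 0 0 12; 0 0.047 -0.035 0 0 0 12; 0 0.060 -0.042 0 0 0 12
12.25 0 0.013 -0.007 0 0 0 12; 0 0.026 -0.013 0 0 0 12; 0 0.039 -0.019 0 0 0 12; 0 0.053 -0.025 0 0 0 12; 0 0.067 -0.030 0 0 0 12
```

The handle really is at 11.38 rad: it back-drove from about 290 N to roughly its self-locking load. A small forward step will show what remains.

Call:
arm_command(series="0 0.003 -0.009 0 0 0 12; 0 0.007 -0.018 0 0 0 12; 0 0.01 -0.026 0 0 0 12; 0 0.014 -0.034 0 0 0 12; 0 0.014 -0.034 0 0 0 12")

```text
clock: 22.95
ee_pos: [575.8, 189.0, 102.6]
tool_rot: [0.001, -0.688, 0.726, -0.0]
wrist_force: [10.0, 0.3, -5.8]
gripper_width: 0.234
finger_force: 59.0
```

About 9.6 N at the handle means roughly 100 N of clamping, near the self-locking load. Releasing gently here.

Call:
arm_command(series="0 0 0 0 0 0 12; 0 0 0 0 0 0 24; 0 0 0 0 0 0 35; 0 0 0 0 0 0 50; 0 0 0 0 0 0 60")

```text
clock: 23.45
ee_pos: [573.6, 188.0, 102.3]
tool_rot: [-0.001, -0.687, 0.726, 0.0]
wrist_force: [-0.5, 0.0, 0.3]
gripper_width: 0.698
finger_force: 0.0
```

Call:
arm_command(series="0 0 0 0 0 0 60; 0 0 -0.15 0 0 0 60; 0 0 -0.4 0 0 0 60; 0 0 -0.6 0 0 0 60; 0 0 -0.8 0 0 0 60")

```text
clock: 23.95
ee_pos: [574.1, 188.2, 224.1]
tool_rot: [-0.0, -0.688, 0.726, 0.0]
wrist_force: [1.3, 0.1, 0.2]
gripper_width: 0.702
finger_force: 0.0
```

Call:
arm_command(series="-0.2 0 -0.1 0 0 0 60; -0.4 0 -0.2 0 0 0 60; -0.4 0 -0.2 0 0 0 60; -0.4 0 -0.2 0 0 0 60; -0.4 0 -0.2 0 0 0 60")

```text
clock: 24.45
ee_pos: [577.1, 247.7, 252.0]
tool_rot: [-0.001, -0.688, 0.726, 0.0]
wrist_force: [0.3, -0.7, -0.8]
gripper_width: 0.702
finger_force: 0.0
```

```bash
cat > red.py <<'E'
from h import *
np.set_printoptions(precision=1,suppress=True)
s=read_state(); print(s["clock"],s["ee_pos"],s["wrist_force"],s["finger_force"])
for n in ("side","top"):
    c=camera(n); h=cv2.cvtColor(c["pixels"],cv2.COLOR_RGB2HSV).astype(int)
    g=proj(c,(576,177,110)).astype(int); m=np.zeros(h.shape[:2],bool); m[g[1]-25:g[1]+25,g[0]-25:g[0]+25]=1
    m&=((h[...,0]<7)|(h[...,0]>173))&(h[...,1]>140)&(h[...,2]>60)
    v,u=np.nonzero(m); print(n,len(u),u.mean(),v.mean())
    for t in ("column_center","crank_grip"): print([(round(d["conf"],2),W(c,d["centre"])) for d in landmark_of(n,t)])
E
python3 red.py
```

```text
24.45 [577.1 247.7 252. ] [ 0.3 -0.7 -0.8] 0.0
side 117 328.04273504273505 164.36752136752136
[(0.92, array([ 543.5, -428.7,   74.6])), (0.76, array([ 617.8, -421.1,   75.2])), (0.6, array([520.7, -33.7, 190.7]))]
[(0.68, array([577. , 178.4, 111.7]))]
top 191 266.5287958115183 202.79057591623035
[(0.73, array([ 616.8, -422.2,   71.9])), (0.67, array([ 539.6, -433.2,   74.2])), (0.54, array([516.4, -30.6, 191.2])), (0.19, array([518.4, -31.6, 113.6]))]
[(0.61, array([578. , 176.9, 115.8]))]
```

Call:
arm_command(series="0 0 0 0 0 0 60; 0 0 0 0 0 0 60; 0 0 0 0 0 0 60; 0 0 0 0 0 0 60; 0 0 0 0 0 0 60")

```text
clock: 25.25
ee_pos: [577.7, 248.4, 252.8]
tool_rot: [0.0, -0.688, 0.726, 0.0]
wrist_force: [-0.3, -1.0, -0.1]
gripper_width: 0.702
finger_force: 0.0
```

```bash
python3 red.py
```

```text
25.25 [577.7 248.4 252.8] [-0.3 -1.  -0.1] 0.0
side 119 328.00840336134456 164.38655462184875
[(0.74, array([517.9, -32.7, 190.7])), (0.7, array([ 539.7, -430.8,   74.8])), (0.62, array([ 617.7, -424.8,   74.8]))]
[(0.69, array([576. , 179.1, 113.2]))]
top 191 266.4188481675393 202.78534031413614
[(0.73, array([ 538.3, -433.2,   75.4])), (0.56, array([516.8, -30.1, 189.9]))]
[(0.54, array([578.3, 176. , 112.7]))]
```

The crank is at rest at its self-locked setting of about 80 N. The column is upright and seated, and the hand is clear.

```bash
python3 -c "
from workcell import *
print(job_done())"
```

```text
the job is handed in; nothing more can be done
None
```

The job is handed in, with no verdict returned: the orange-capped column stands upright in the V-groove, clamped at about 80 N by my estimate. I first tightened it to nearly 300 N, but the crank eased back on release, so I re-tightened it and let go gently. The hand is clear, and I saw nothing else moved.

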